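# Clear and lift the tasting carrier

### The arm

A 7-joint arm with a two-finger parallel gripper is mounted at the origin on a cart in front of the work surface, level with it; the furniture and walls round the work are solid. World frame = base frame: x ahead of the robot, y to its left, z up, the work surface at z = 0. Lengths are in mm, angles in rad, forces in N, time in s.
With the tool pointing down it reaches from about 400 to 875 mm from the base axis. Payload 4.4 kg.
Tool frame: the origin (TCP) lies midway between the tips of the shut fingers; the grasp point (between the pads) lies 19 mm behind it; z points along the fingers, y is the line along which they close (so a half turn about z gives the same grasp; the last joint's range is limited). The gripper opens to 85 mm and grips with 20 to 120 N. Pads are 22 mm wide; open, the fingers measure 114 mm over their backs; the gripper's body (76 mm by 85 mm) begins 54 mm behind the grasp point. The pads swing forward as they close: fully open they stand 13 mm farther back than shut.
Start: joints at [1.088, 0.628, 0.038, 1.517, -0.027, 0.996, -0.02], TCP at [263.172, -594.355, 231.313] pointing down, gripper open.
Joint ranges: [-3.06, 3.06], [-0.37, 2.12], [-1.25, 1.32], [0.18, 2.47], [-1.1, 4.24], [0.23, 1.98], [-2.94, 2.94]. Speed limits (rad/s): [2.57, 2.57, 3.14, 3.14, 3.14, 3.14, 3.14].

### API

Orientations are given as [roll, pitch, yaw] about the fixed x, y, z axes, in that order (R = Rz(yaw) Ry(pitch) Rx(roll)).
In Python, from cell import ctrl, get_image, get_calibration gives the robot as it stands.
- The arm moves only by the shell command python3 -m creep 'ROWS'. ROWS is JSON, a list of rows, each an object of numbers: "dx", "dy", "dz": the shift along the world's x, y, z normalised to -1 to 1, where 1 is 0.4 m; "rx", "ry", "rz": the turn, a rotation vector about the world's x, y, z normalised to -1 to 1, where 1 is 2 pi rad; "grip": the closure, from -1 (fully open) to 1 (shut). A call has exactly 5 rows; each row is the pose to reach, as a shift and turn from the pose commanded when the call began, turning the shorter way round; what a row does not reach only later rows make up. A row lasts 1/8 s, in which the tool goes at most 62.5 mm and 10.7 degrees, less where a joint would pass 70% of its speed; a pose out of reach is approached as far as the arm can. A call with a number of a shift or a turn outside -1 to 1 is refused whole. A call with a gripper value outside its range is refused whole. The fingers move at their own pace and stop on an object; the grip force is fixed at half the most. Time passes only in rows, so rows that repeat a pose let the fingers close, or fill a call up. It gives the time, the measured TCP pose, the force, the opening and the grip force at its end, in the units of the state.
- ctrl.read_state(): the state, without advancing time (a new reading comes with each control period).
- get_image(name): name is "scene" or "top" or "wrist"; returns the picture (384x512x3 uint8, red, green, blue); there is no depth.
- get_calibration(name): a dict with "mtx" (3x3 intrinsics, pixels), "world_from_camera" (4x4, takes a point from camera to world coordinates). Camera axes: x right, y down, z forward; pixel columns grow to the right and rows downward; lengths in mm; the calibration is good to about 2 mm. A picture is of the moment at which its call begins: read the wrist's pose just before it. get_calibration takes no time and is no camera call; for the wrist camera it gives the pose at the moment of the call.
- ctrl.finish_job(): hands the job in; it is judged then, once.
The state is a dict: "clock": time; "qpos": joint angles; "qd": joint speeds; "tau": joint torques, N m; "eef_pos": TCP position; "tool_rot": TCP orientation; "force": force on the tool from outside, world axes, zero at the start; "torque": the same for the moment, N m; "width": finger opening in mm; "gripper_force": force on a finger pad.
Only numpy, scipy, OpenCV 4.12 (cv2) and the standard library are available. Lean on these libraries where they do the work, as an engineer would, in place of code of your own. Each camera call takes 0.05 s, during which the arm holds its last target. There are 200 camera calls.

### The job

The wooden tasting carrier with the two round boxes is to go to a customer, but a carton was left standing in it beside the handle. First take the carton out and stand it upright on the table, clear of the carrier, and let go of it; then take the carrier by its handle bar, lift it straight up and finish while still holding it, level and steady, about 11 cm above the table, with both round boxes still in it. Do not tip the carrier or disturb the other things on the table.

Things in the scene. Friction and masses are not known exactly. Their poses are not given: they have to be found in the camera images.
- carrier: Open wooden tray with a fixed straight handle bar high over its middle, loose, 0.3 to 0.5 kg empty. 160 mm (its x) by 212 mm (its y); floor 8 mm thick, rim 24 mm high, walls 6 mm. At each y end a board (60 mm wide in x, 36 mm above 52 mm height, 6 mm thick) rises to 96 mm and carries the handle, which runs along y. Origin: centre of its underside; z up.
- carrier_handle (a point): Middle of the handle bar, 87 mm above the carrier's underside. The bar is 16 mm thick (carrier's x), 18 mm high (top 96 mm above the underside) and 200 mm long (carrier's y). With the two round boxes alone the carrier balances within about 10 mm of this point.
- carton: Small dark upright carton, pale label on a broad side, 24 mm (its x) by 58 mm (its y) by 85 mm, 0.11 kg. Stands on the carrier's floor on the robot's side (carrier's -x) of the handle, centre 43 mm from the bar's middle line, 58 mm sides across the bar; its top is 93 mm above the table. Origin: centre of its underside; z up. The two taller cartons at the back are fixed.
- clear_table (a point): A point on the free table top, right of and in front of the carrier, nothing within 70 mm: a handy place for the carton, but any free place on the table will do. Right of it stands a fixed brown bag 0.5 m high, nearest corner 130 mm off and 0.65 m from the base axis: coming from the right, keep the tool within 0.45 m of the base axis until past it.
- round_box_left: Round chip-wood box, 68 mm across, 30 mm high, about 0.12 kg, closed; lies loose on the carrier's floor below the handle, near the carrier's +y end. Origin: centre of its underside.
- round_box_right: The same kind of round box, near the carrier's -y end. Origin: centre of its underside.
- tape_roll: Bystander: roll of tape, 92 mm across, 48 mm high. Origin: centre of its underside.
- choc_bar: Bystander: wrapped chocolate bar lying flat, 56 x 139 x 11 mm (long in its y). Origin: centre of its underside.
- ink_pad: Bystander: tin ink pad, 60 x 90 x 17 mm (long in its y). Origin: centre of its underside.
- spool: Bystander: ribbon spool lying flat, behind the carrier, 77 mm across, 28 mm high. Origin: centre of its underside.
- front_spool: Bystander: another ribbon spool lying flat, in front of the bag, 73 mm across, 28 mm high. Origin: centre of its underside.

How it is judged:
By the outcome, as a careful person would: the job done as asked, in the order asked, and still so for the second after the job is handed in, while the arm keeps its last pose, push and grip.
It also fails if it takes over 48 s, if anything falls off the work surface, if the arm or the gripper's body presses on something with over 40 N, if the wrist force passes 120 N, or if a joint passes its speed limit or range.

## Working session

There is one attempt and no reset: what is moved stays moved. The work goes in short steps, Python scripts to look and compute and a shell command to move; the robot and the scene stay as the last step left them, time stands still between calls to the robot, and variables do not carry over. Pictures are saved under pics/ and viewed, at most 10 in all, crops included, and the job is handed in when it is done.

```bash
mkdir -p pics; python3 - <<'E'
from cell import ctrl,get_image,get_calibration
import cv2,numpy as np
for n in ("scene","top"):
    cv2.imwrite(f"pics/{n}0.png",get_image(n)[:,:,::-1])
    c=get_calibration(n);print(n,np.round(c["mtx"],1).tolist(),np.round(c["world_from_camera"],3).tolist())
s=ctrl.read_state();print(s["clock"],s["eef_pos"],s["tool_rot"],s["width"])
a=cv2.imread("pics/scene0.png");b=cv2.imread("pics/top0.png")
cv2.imwrite("pics/both.png",cv2.resize(np.vstack([a,b]),(450,600)) if 0 else np.hstack([a,b])[:, :])
E
```

```text
scene [[349.1, 0.0, 257.9], [0.0, 349.1, 195.1], [0.0, 0.0, 1.0]] [[-0.838, -0.385, 0.388, 167.708], [-0.546, 0.595, -0.59, 228.683], [-0.004, -0.706, -0.708, 737.983], [0.0, 0.0, 0.0, 1.0]]
top [[360.0, 0.0, 260.1], [0.0, 360.0, 188.3], [0.0, 0.0, 1.0]] [[0.006, -0.985, 0.174, 382.182], [-1.0, -0.005, 0.004, -299.216], [-0.003, -0.174, -0.985, 999.793], [0.0, 0.0, 0.0, 1.0]]
0.1 [ 262.95702964 -593.81993794  230.47850951] [-3.13986911e+00  1.78211914e-05  4.16829088e-01] 85.57355436339427
```

View pics/top0.png

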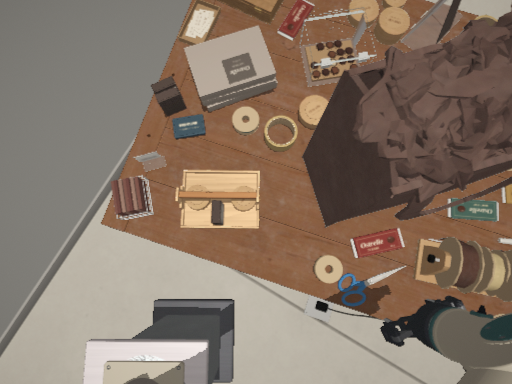

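View pics/scene0.png

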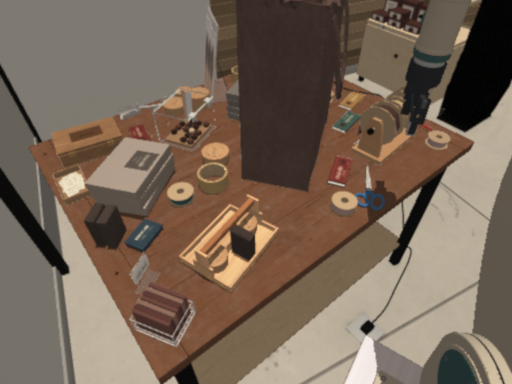

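The top view shows the carrier at about cols 180–260, rows 171–228, with the handle along row ~195 and the carton top near (217,207). The scene view shows the same layout, with the carton near (243,240). Next I'll zoom in and measure.

```bash
cat > h.py <<'E'
import cv2,numpy as np
from cell import ctrl,get_image,get_calibration
def ray(n,uv,z,c=None):
    c=c or get_calibration(n);M=np.array(c["world_from_camera"]);K=np.array(c["mtx"])
    d=M[:3,:3]@np.linalg.solve(K,[uv[0],uv[1],1.]);o=M[:3,3];return np.round(o+d*(z-o[2])/d[2],1)
E
python3 - <<'E'
from h import *
a=cv2.imread("pics/top0.png")[160:240,165:275];b=cv2.imread("pics/scene0.png")[190:290,170:290]
A=cv2.resize(a,None,fx=7,fy=7,interpolation=2)[:,:,:]
B=cv2.resize(b,None,fx=5,fy=5,interpolation=2)
cv2.imwrite("pics/za.png",A);cv2.imwrite("pics/zb.png",B)
E
```

```text
(no output)
```

View pics/za.png

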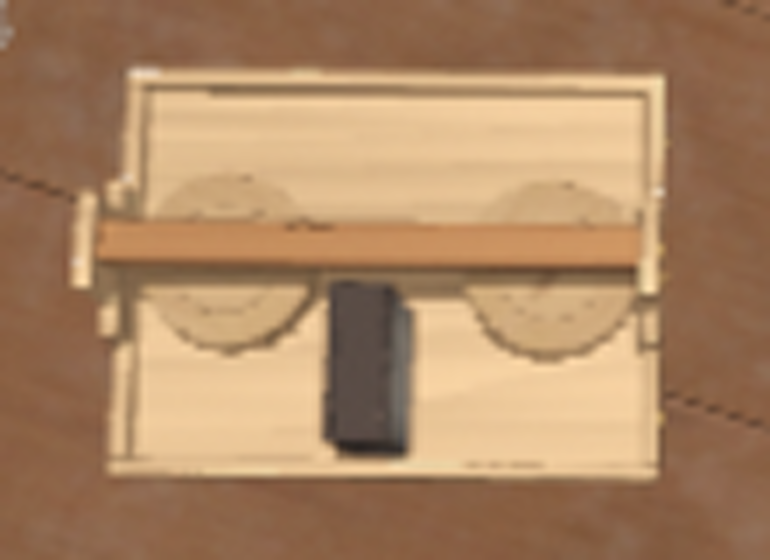

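The zoomed top crop shows the handle's top face from (97,242) to (640,248). The carton's top face is centred near (361,361), with corners at about (332,282), (396,284), (390,440) and (326,440).

```bash
python3 - <<'E'
from h import *
f=lambda x,y:((x+.5)/7+165-.5,(y+.5)/7+160-.5)
for nm,p,z in [("barL",(97,241),96),("barR",(640,248),96),("rimTL",(130,70),24),("rimTR",(664,75),24),("rimBL",(108,474),24),("rimBR",(658,478),24),
 ("c1",(332,282),93),("c2",(396,284),93),("c3",(390,440),93),("c4",(326,440),93),("rbL",(228,264),38),("rbR",(550,270),38)]:
    print(nm,ray("top",f(*p),z))
for nm,p,z in [("tape",(281,134),48),("spool",(246,120),28),("ink",(189,126),17),("fspool",(329,269),28),("choc",(378,243),11),("bagcorner",(327,226),0),("bagcornerL",(304,157),0),("tableedge",(205,252),0),("fork",(151,161),0)]:
    print(nm,ray("top",p,z))
E
```

```text
barL [526.4 -87.7  96. ]
barR [ 524.9 -285.1   96. ]
rimTL [606.7 -80.9  24. ]
rimTR [ 605.8 -293.    24. ]
rimBL [446.8 -79.3  24. ]
rimBR [ 446.5 -291.7   24. ]
c1 [ 512.3 -173.2   93. ]
c2 [ 511.7 -196.5   93. ]
c3 [ 455.  -195.8   93. ]
c4 [ 454.9 -172.7   93. ]
rbL [ 527.  -125.2   38. ]
rbR [ 525.3 -249.6   38. ]
tape [ 703.2 -352.    48. ]
spool [ 750.9 -254.    28. ]
ink [736.2 -90.5  17. ]
fspool [ 339.3 -478.1   28. ]
choc [ 408.3 -616.    11. ]
bagcorner [ 454.3 -480.9    0. ]
bagcornerL [ 651.  -420.2    0. ]
tableedge [ 381.4 -145.4    0. ]
fork [636.9  17.6   0. ]
```

View pics/zb.png

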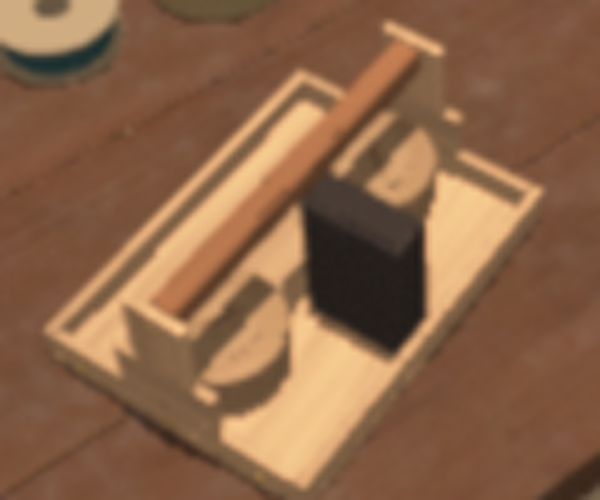

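The scene crop confirms the carton standing upright at about (365,265), clear of the bar, with both round boxes under the handle. So the carrier is centred at (526,-186) with yaw ≈0, and the carton is at (483.5,-184.5). First I'll retract to a radius of about 430 mm and turn to yaw 0.

```bash
python3 -m creep '[{"dx":0.02,"dy":0.14,"rz":-0.0133},{"dx":0.04,"dy":0.28,"rz":-0.0266},{"dx":0.06,"dy":0.43,"rz":-0.04},{"dx":0.08,"dy":0.57,"rz":-0.053},{"dx":0.0925,"dy":0.71,"rz":-0.0664}]'
```

```text
$[0]: bad value
```

```bash
python3 -m creep '[{"dx":0.02,"dy":0.14,"dz":0,"rx":0,"ry":0,"rz":-0.0133,"grip":-1},{"dx":0.04,"dy":0.28,"dz":0,"rx":0,"ry":0,"rz":-0.0266,"grip":-1},{"dx":0.06,"dy":0.43,"dz":0,"rx":0,"ry":0,"rz":-0.04,"grip":-1},{"dx":0.08,"dy":0.57,"dz":0,"rx":0,"ry":0,"rz":-0.053,"grip":-1},{"dx":0.0925,"dy":0.71,"dz":0,"rx":0,"ry":0,"rz":-0.0664,"grip":-1}]'
```

```text
clock: 0.72
eef_pos: [300.4, -308.3, 231.2]
tool_rot: [-3.141, -0.0, -0.003]
force: [0.4, -0.0, -0.7]
width: 85.6
gripper_force: 0.0
```

```bash
python3 -m creep '[{"dx":0.08,"dy":0.11,"dz":0,"rx":0,"ry":0,"rz":0,"grip":-1},{"dx":0.17,"dy":0.22,"dz":0,"rx":0,"ry":0,"rz":0,"grip":-1},{"dx":0.27,"dy":0.314,"dz":0,"rx":0,"ry":0,"rz":0,"grip":-1},{"dx":0.39,"dy":0.314,"dz":0,"rx":0,"ry":0,"rz":0,"grip":-1},{"dx":0.459,"dy":0.314,"dz":0,"rx":0,"ry":0,"rz":0,"grip":-1}]' && python3 -c "
from h import *
cv2.imwrite('pics/w1.png',get_image('wrist')[:,:,::-1]);s=ctrl.read_state();print(s['eef_pos'],s['qpos'])
C=get_calibration('wrist');print(np.round(C['world_from_camera'],3).tolist(),C['mtx'])"
```

```text
clock: 1.35
eef_pos: [486.2, -183.5, 231.1]
tool_rot: [-3.142, -0.001, 0.002]
force: [-0.9, -0.2, -0.3]
width: 85.3
gripper_force: 0.0
[ 489.60429471 -183.61603849  231.13096567] [ 0.24028323  0.44616047  0.09365434  1.87611041 -0.05680806  0.81730407
 -1.20397901]
[[0.003, -0.966, -0.26, 555.524], [-1.0, -0.002, -0.002, -183.701], [0.001, 0.26, -0.966, 373.431], [0.0, 0.0, 0.0, 1.0]] [[337.11797048   0.         261.11977906]
 [  0.         337.11797048 191.59107948]
 [  0.           0.           1.        ]]
```

View pics/w1.png

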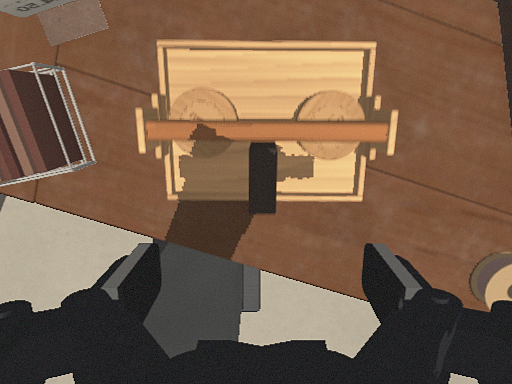

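The wrist view shows the bar along row ~131, cols 147–388, and the carton's dark outline at cols 249–276, rows 142–213. I'll cross-check those positions.

```bash
python3 - <<'E'
from h import *
for nm,p,z in [("barL",(147,131),96),("barR",(389,131),96),("cBL",(249,213),93),("cBR",(276,212),93),("rim TL",(158,41),24),("rimBR",(363,200),24),("rimBL",(166,198),24),("rimTR",(376,42),24)]: print(nm,ray("wrist",p,z))
print(ctrl.read_state()["eef_pos"])
E
```

```text
barL [531.7 -91.4  96. ]
barR [ 532.2 -288.1   96. ]
cBL [ 460.7 -173.7   93. ]
cBR [ 461.6 -197.3   93. ]
rim TL [610.7 -85.2  24. ]
rimBR [ 452.4 -294.5   24. ]
rimBL [454.2 -81.8  24. ]
rimTR [ 610.4 -294.2   24. ]
[ 489.60429471 -183.61603849  231.13096567]
```

```bash
python3 -m creep '[{"dx":0.003,"dy":0,"dz":-0.1,"rx":0,"ry":0,"rz":0,"grip":-1},{"dx":0.003,"dy":0,"dz":-0.22,"rx":0,"ry":0,"rz":0,"grip":-1},{"dx":0.003,"dy":0,"dz":-0.32,"rx":0,"ry":0,"rz":0,"grip":-1},{"dx":0.003,"dy":0,"dz":-0.40,"rx":0,"ry":0,"rz":0,"grip":-1},{"dx":0.003,"dy":0,"dz":-0.448,"rx":0,"ry":0,"rz":0,"grip":-1}]' && python3 -m creep '[{"dx":0,"dy":0,"dz":0,"rx":0,"ry":0,"rz":0,"grip":-1},{"dx":0,"dy":0,"dz":0,"rx":0,"ry":0,"rz":0,"grip":1},{"dx":0,"dy":0,"dz":0,"rx":0,"ry":0,"rz":0,"grip":1},{"dx":0,"dy":0,"dz":0,"rx":0,"ry":0,"rz":0,"grip":1},{"dx":0,"dy":0,"dz":0,"rx":0,"ry":0,"rz":0,"grip":1}]'
```

```text
clock: 2.02
eef_pos: [483.5, -184.5, 50.3]
tool_rot: [-3.141, 0.003, -0.001]
force: [-0.5, 0.1, 0.6]
width: 85.5
gripper_force: 0.0
clock: 2.65
eef_pos: [485.5, -184.9, 52.8]
tool_rot: [3.141, -0.001, -0.0]
force: [0.1, 0.1, 5.2]
width: 23.4
gripper_force: 59.2
```

```bash
python3 -m creep '[{"dx":0,"dy":0,"dz":0.02,"rx":0,"ry":0,"rz":0,"grip":1},{"dx":0,"dy":0,"dz":0.08,"rx":0,"ry":0,"rz":0,"grip":1},{"dx":0,"dy":0,"dz":0.16,"rx":0,"ry":0,"rz":0,"grip":1},{"dx":0,"dy":0,"dz":0.24,"rx":0,"ry":0,"rz":0,"grip":1},{"dx":0,"dy":0,"dz":0.3,"rx":0,"ry":0,"rz":0,"grip":1}]' && python3 -m creep '[{"dx":-0.05,"dy":0,"dz":0,"rx":0,"ry":0,"rz":0,"grip":1},{"dx":-0.15,"dy":-0.08,"dz":0,"rx":0,"ry":0,"rz":0,"grip":1},{"dx":-0.2,"dy":-0.2,"dz":0,"rx":0,"ry":0,"rz":0,"grip":1},{"dx":-0.2125,"dy":-0.32,"dz":0,"rx":0,"ry":0,"rz":0,"grip":1},{"dx":-0.2125,"dy":-0.438,"dz":0,"rx":0,"ry":0,"rz":0,"grip":1}]' && python3 -c "
from h import *
cv2.imwrite('pics/s2.png',get_image('scene')[130:330,150:420,::-1].repeat(2,0).repeat(2,1))"
```

```text
clock: 3.28
eef_pos: [485.0, -184.8, 173.8]
tool_rot: [3.141, -0.001, -0.001]
force: [-0.6, -0.6, -0.9]
width: 23.0
gripper_force: 58.7
clock: 3.9
eef_pos: [399.0, -361.3, 172.6]
tool_rot: [-3.141, 0.0, -0.001]
force: [0.7, -0.0, -1.5]
width: 23.1
gripper_force: 58.9
```

View pics/s2.png

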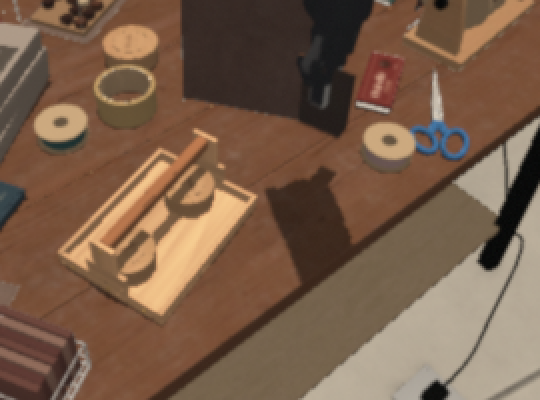

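The picture shows the carton held at about (330,95), free table under it, and the carrier with both boxes undisturbed. I'll lower it.

```bash
python3 -m creep '[{"dx":0,"dy":0,"dz":-0.08,"rx":0,"ry":0,"rz":0,"grip":1},{"dx":0,"dy":0,"dz":-0.18,"rx":0,"ry":0,"rz":0,"grip":1},{"dx":0,"dy":0,"dz":-0.26,"rx":0,"ry":0,"rz":0,"grip":1},{"dx":0,"dy":0,"dz":-0.30,"rx":0,"ry":0,"rz":0,"grip":1},{"dx":0,"dy":0,"dz":-0.308,"rx":0,"ry":0,"rz":0,"grip":1}]' && python3 -m creep '[{"dx":0,"dy":0,"dz":0,"rx":0,"ry":0,"rz":0,"grip":1},{"dx":0,"dy":0,"dz":-0.003,"rx":0,"ry":0,"rz":0,"grip":1},{"dx":0,"dy":0,"dz":-0.006,"rx":0,"ry":0,"rz":0,"grip":1},{"dx":0,"dy":0,"dz":-0.009,"rx":0,"ry":0,"rz":0,"grip":1},{"dx":0,"dy":0,"dz":-0.011,"rx":0,"ry":0,"rz":0,"grip":1}]'
```

```text
clock: 4.58
eef_pos: [399.7, -359.6, 48.5]
tool_rot: [-3.141, 0.001, -0.0]
force: [0.5, -1.5, -0.7]
width: 23.5
gripper_force: 59.2
clock: 5.2
eef_pos: [400.0, -360.0, 44.9]
tool_rot: [3.141, -0.0, -0.0]
force: [-1.0, 1.4, 9.9]
width: 23.3
gripper_force: 60.4
```

```bash
python3 -m creep '[{"dx":0,"dy":0,"dz":0,"rx":0,"ry":0,"rz":0,"grip":0.3},{"dx":0,"dy":0,"dz":0,"rx":0,"ry":0,"rz":0,"grip":0.1},{"dx":0,"dy":0,"dz":0,"rx":0,"ry":0,"rz":0,"grip":-0.3},{"dx":0,"dy":0,"dz":0,"rx":0,"ry":0,"rz":0,"grip":-1},{"dx":0,"dy":0,"dz":0,"rx":0,"ry":0,"rz":0,"grip":-1}]' && python3 -m creep '[{"dx":0,"dy":0,"dz":0.03,"rx":0,"ry":0,"rz":0,"grip":-1},{"dx":0,"dy":0,"dz":0.12,"rx":0,"ry":0,"rz":0,"grip":-1},{"dx":0,"dy":0,"dz":0.25,"rx":0,"ry":0,"rz":0,"grip":-1},{"dx":0,"dy":0,"dz":0.38,"rx":0,"ry":0,"rz":0,"grip":-1},{"dx":0,"dy":0,"dz":0.45,"rx":0,"ry":0,"rz":0,"grip":-1}]'
```

```text
clock: 5.82
eef_pos: [400.0, -360.0, 44.5]
tool_rot: [3.142, -0.0, -0.0]
force: [0.0, 0.4, -0.3]
width: 84.9
gripper_force: 0.0
clock: 6.45
eef_pos: [400.7, -360.7, 228.3]
tool_rot: [3.139, -0.004, -0.001]
force: [0.8, 0.6, -0.6]
width: 85.6
gripper_force: 0.0
```

```bash
python3 -m creep '[{"dx":0.06,"dy":0.09,"dz":0,"rx":0,"ry":0,"rz":0.028,"grip":-1},{"dx":0.12,"dy":0.18,"dz":0,"rx":0,"ry":0,"rz":0.056,"grip":-1},{"dx":0.2,"dy":0.28,"dz":0,"rx":0,"ry":0,"rz":0.084,"grip":-1},{"dx":0.27,"dy":0.37,"dz":0,"rx":0,"ry":0,"rz":0.112,"grip":-1},{"dx":0.3175,"dy":0.43,"dz":0,"rx":0,"ry":0,"rz":0.14,"grip":-1}]' && python3 -m creep '[{"dx":0,"dy":0,"dz":0,"rx":0,"ry":0,"rz":0.028,"grip":-1},{"dx":0,"dy":0,"dz":0,"rx":0,"ry":0,"rz":0.056,"grip":-1},{"dx":0,"dy":0,"dz":0,"rx":0,"ry":0,"rz":0.084,"grip":-1},{"dx":0,"dy":0,"dz":0,"rx":0,"ry":0,"rz":0.11,"grip":-1},{"dx":0,"dy":0,"dz":0,"rx":0,"ry":0,"rz":0.11,"grip":-1}]' && python3 -m creep '[{"dx":0,"dy":0,"dz":0,"rx":0,"ry":0,"rz":0,"grip":-1},{"dx":0,"dy":0,"dz":0,"rx":0,"ry":0,"rz":0,"grip":-1},{"dx":0,"dy":0,"dz":0,"rx":0,"ry":0,"rz":0,"grip":-1},{"dx":0,"dy":0,"dz":0,"rx":0,"ry":0,"rz":0,"grip":-1},{"dx":0,"dy":0,"dz":0,"rx":0,"ry":0,"rz":0,"grip":-1}]' && python3 -c "
from h import *
i=get_image('wrist')[:,:,::-1];j=get_image('top')[150:310,150:350,::-1].repeat(2,0).repeat(2,1)
o=np.zeros((384,512+0,3),np.uint8)
cv2.imwrite('pics/w3.png',i);cv2.imwrite('pics/t3.png',j)
h=cv2.cvtColor(np.ascontiguousarray(i),cv2.COLOR_BGR2HSV);print(ctrl.read_state()['eef_pos'])"
```

```text
clock: 7.08
eef_pos: [528.2, -185.6, 225.5]
tool_rot: [3.141, -0.001, 0.887]
force: [-1.3, 0.0, 0.3]
width: 85.2
gripper_force: 0.0
clock: 7.7
eef_pos: [526.8, -188.2, 225.1]
tool_rot: [3.141, 0.0, 1.568]
force: [0.2, -0.2, -0.2]
width: 85.8
gripper_force: 0.0
clock: 8.32
eef_pos: [527.0, -187.9, 224.5]
tool_rot: [-3.141, -0.0, 1.57]
force: [-0.1, -0.6, -0.4]
width: 85.6
gripper_force: 0.0
[ 526.98048599 -187.93779126  224.48259724]
```

View pics/w3.png

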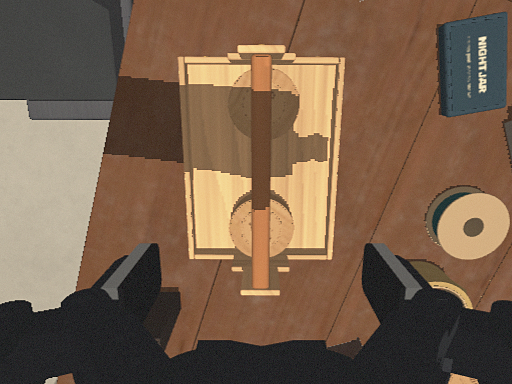

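View pics/t3.png

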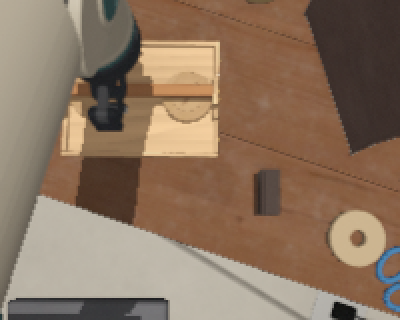

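The wrist view shows the bar vertical at col ~261, with its ends at rows 55 and 291. The top view shows the carton standing alone at about (267,192), with the carrier in place.

```bash
python3 - <<'E'
from h import *
for p in [(261,55),(261,290)]: print(ray("wrist",p,96))
for p in [(181,58),(343,58),(191,258),(332,258)]: print(ray("wrist",p,24))
E
```

```text
[526.7 -89.7  96. ]
[ 526.5 -288.    96. ]
[450.6 -83.8  24. ]
[604.6 -84.   24. ]
[ 448.4 -292.1   24. ]
[ 605.4 -292.2   24. ]
```

```bash
python3 -m creep '[{"dx":0,"dy":-0.001,"dz":-0.12,"rx":0,"ry":0,"rz":0,"grip":-1},{"dx":0,"dy":-0.001,"dz":-0.23,"rx":0,"ry":0,"rz":0,"grip":-1},{"dx":0,"dy":-0.001,"dz":-0.32,"rx":0,"ry":0,"rz":0,"grip":-1},{"dx":0,"dy":-0.001,"dz":-0.37,"rx":0,"ry":0,"rz":0,"grip":-1},{"dx":0,"dy":-0.001,"dz":-0.393,"rx":0,"ry":0,"rz":0,"grip":-1}]' && python3 -m creep '[{"dx":0,"dy":0,"dz":0,"rx":0,"ry":0,"rz":0,"grip":-1},{"dx":0,"dy":0,"dz":0,"rx":0,"ry":0,"rz":0,"grip":0.2},{"dx":0,"dy":0,"dz":0,"rx":0,"ry":0,"rz":0,"grip":0.5},{"dx":0,"dy":0,"dz":0,"rx":0,"ry":0,"rz":0,"grip":1},{"dx":0,"dy":0,"dz":0,"rx":0,"ry":0,"rz":0,"grip":1}]' && python3 -m creep '[{"dx":0,"dy":0,"dz":0,"rx":0,"ry":0,"rz":0,"grip":1},{"dx":0,"dy":0,"dz":0,"rx":0,"ry":0,"rz":0,"grip":1},{"dx":0,"dy":0,"dz":0.005,"rx":0,"ry":0,"rz":0,"grip":1},{"dx":0,"dy":0,"dz":0.015,"rx":0,"ry":0,"rz":0,"grip":1},{"dx":0,"dy":0,"dz":0.025,"rx":0,"ry":0,"rz":0,"grip":1}]'; python3 -c "
from h import *
print(ctrl.read_state()['torque'])"
```

```text
clock: 9.05
eef_pos: [526.4, -188.1, 66.1]
tool_rot: [-3.14, -0.001, 1.57]
force: [0.1, -0.3, 0.6]
width: 85.5
gripper_force: 0.0
clock: 9.68
eef_pos: [527.0, -188.6, 67.8]
tool_rot: [3.141, 0.0, 1.57]
force: [1.9, -0.6, -2.0]
width: 15.3
gripper_force: 58.9
clock: 10.3
eef_pos: [526.5, -188.2, 77.0]
tool_rot: [-3.141, -0.0, 1.57]
force: [0.1, 0.2, -5.9]
width: 15.1
gripper_force: 58.5
[-0.01561186 -0.05514942  0.00520107]
```

```bash
python3 -m creep '[{"dx":0,"dy":0,"dz":0.02,"rx":0,"ry":0,"rz":0,"grip":1},{"dx":0,"dy":0,"dz":0.05,"rx":0,"ry":0,"rz":0,"grip":1},{"dx":0,"dy":0,"dz":0.08,"rx":0,"ry":0,"rz":0,"grip":1},{"dx":0,"dy":0,"dz":0.11,"rx":0,"ry":0,"rz":0,"grip":1},{"dx":0,"dy":0,"dz":0.14,"rx":0,"ry":0,"rz":0,"grip":1}]' && python3 -m creep '[{"dx":0,"dy":0,"dz":0.03,"rx":0,"ry":0,"rz":0,"grip":1},{"dx":0,"dy":0,"dz":0.06,"rx":0,"ry":0,"rz":0,"grip":1},{"dx":0,"dy":0,"dz":0.085,"rx":0,"ry":0,"rz":0,"grip":1},{"dx":0,"dy":0,"dz":0.1,"rx":0,"ry":0,"rz":0,"grip":1},{"dx":0,"dy":0,"dz":0.11,"rx":0,"ry":0,"rz":0,"grip":1}]' && python3 -m creep '[{"dx":0,"dy":0,"dz":0,"rx":0,"ry":0,"rz":0,"grip":1},{"dx":0,"dy":0,"dz":0,"rx":0,"ry":0,"rz":0,"grip":1},{"dx":0,"dy":0,"dz":0,"rx":0,"ry":0,"rz":0,"grip":1},{"dx":0,"dy":0,"dz":0,"rx":0,"ry":0,"rz":0,"grip":1},{"dx":0,"dy":0,"dz":0,"rx":0,"ry":0,"rz":0,"grip":1}]'; python3 -c "
from h import *
print(ctrl.read_state()['torque'])
i=get_image('wrist')[:,:,::-1];j=get_image('scene')[100:,100:440,::-1]
cv2.imwrite('pics/f.png',np.hstack([cv2.resize(i,(400,300)),cv2.resize(np.ascontiguousarray(j),(360,300))]))"
```

```text
clock: 10.92
eef_pos: [527.0, -188.4, 134.4]
tool_rot: [3.141, 0.0, 1.57]
force: [-0.5, 0.3, -6.6]
width: 14.6
gripper_force: 58.6
clock: 11.55
eef_pos: [526.9, -188.4, 177.6]
tool_rot: [-3.142, -0.0, 1.57]
force: [-0.7, -0.4, -6.1]
width: 15.0
gripper_force: 58.7
clock: 12.18
eef_pos: [527.0, -188.3, 177.2]
tool_rot: [-3.141, -0.0, 1.57]
force: [-0.4, -0.0, -5.9]
width: 15.5
gripper_force: 58.7
[ 0.01112259  0.02145425 -0.00518353]
```

View pics/f.png

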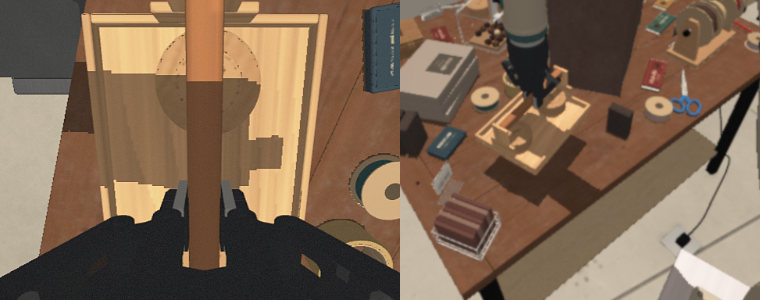

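The picture shows the carrier held level with its bar in the fingers, one box visible at (207,80) and the carton upright on the table at (620,120). The right box is hidden behind the gripper, but the 5.9 N load and near-zero moment fit both boxes being aboard.

```bash
python3 -c "
from cell import ctrl
print(ctrl.finish_job())"
```

```text
the job is handed in; nothing more can be done
None
```

The job is handed in: the carton stands released on the table clear of the carrier, and the carrier is held level by its handle bar about 11 cm up; one round box was visible in the last picture, and the other was hidden but the load matched both.

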